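# Wind the waffle timer and set ten minutes

## Robot

A 6-joint arm with a two-finger parallel gripper is mounted at the origin on a cart in front of the work surface, level with it; the furniture and walls round the work are solid. World frame = base frame: x ahead of the robot, y to its left, z up, the work surface at z = 0. Lengths are in m, angles in degrees, forces in N, time in s.
With the tool pointing down it reaches from about 0.375 to 0.9 m from the base axis. Payload 3.1 kg.
Tool frame: the origin (TCP) lies on the front face of the gripper's body, between the roots of the fingers; the fingertips stand 70 mm ahead of it and the grasp point (between the pads) lies 51 mm ahead of it (bot.tip_extent is the distance from the TCP to the fingertips, in m); z points along the fingers, x is the direction in which the jaws open and shut, and the axes are right-handed (so a half turn about z gives the same grasp; the last joint's range is limited). The gripper opens to 87 mm and grips with 3 to 60 N. Pads are 19 mm wide; open, the fingers measure 117 mm over their backs; the gripper's body (75 mm by 190 mm) begins 51 mm behind the grasp point.
Start: joints at [-76.404, 30.224, 82.088, -0, 67.689, -10.227], TCP at [0.252, -0.572, 0.292] pointing down, gripper open.
Joint ranges: [-176.69, 176.69], [-43.24, 126.21], [12.49, 139.97], [-82, 262], [0, 151.66], [-163.58, 163.58]. Speed limits (degrees/s): [159.86, 159.86, 180, 180, 180, 180].

## Interface

Orientations are given as a 3x3 rotation matrix whose columns are the frame's x, y, z axes.
In Python, from rig import bot, viewer, ticket gives the robot as it stands. The module is installed in compiled form; this text tells all that it offers.
- The arm moves only by the tool arm_command, never from a script. Its argument "targets" is a list of rows, each an object with "rot": the turn, a rotation vector about the tool's x, y, z in degrees, a list of three; "offset": the shift along the tool's x, y, z in cm, a list of three; "gripper": the closure, from 0 (fully open) to 1 (shut). A call has 1 to 8 rows; each row is the pose to reach, as a shift and turn from the pose commanded when the call began, along the tool's axes at that moment; what a row does not reach only later rows make up. A row lasts 1/10 s, in which the tool goes at most 50 mm and 8.59 degrees, less where a joint would pass 70% of its speed; a pose out of reach is approached as far as the arm can. A call with a gripper value outside its range is refused whole. The fingers move at their own pace and stop on an object; the grip force is fixed at half the most. Time passes only in rows, so rows that repeat a pose let the fingers close. It gives the time, the measured TCP pose, the force and the opening at its end, in the units of the state.
- bot.read_state(): the state, without advancing time (a new reading comes with each control period).
- viewer.capture(name): name is "scene" or "side" or "wrist"; returns a dict with "frame" (384x512x3 uint8, red, green, blue), "fx", "fy", "cx", "cy" (pixels), "view" (4x4, takes a point from world to camera coordinates). Camera axes: x right, y down, z forward; pixel columns grow to the right and rows downward; lengths in m; the calibration is good to about 2 mm. A picture is of the moment at which its call begins. There is no depth.
- ticket.hand_in(): hands the job in, once; it reports no verdict.
The state is a dict: "time_s": time; "joint_positions": joint angles; "qvel": joint speeds; "tau": joint torques, N m; "position": TCP position; "tcp_rot": TCP orientation; "force": force on the tool from outside, world axes, zero at the start; "moment": the same for the moment, N m; "opening": opening from 0.0 (shut) to 1.0 (fully open).
Only numpy, scipy, OpenCV 4.12 (cv2) and the standard library are available. Lean on these libraries where they do the work, as an engineer would, in place of code of your own. Each camera call takes 0.05 s, during which the arm holds its last target. There are 200 camera calls.

## Task

Wind the kitchen timer on the cork mat by turning its dial clockwise past the fifteen-minute top mark (the double bar), then turn it back down and leave it at the ten-minute mark (the long mark before it). The timer is light and its dial stiff: keep the dial pressed down on its seat, firmly but gently, while you turn it, so that the timer stands still on the mat and does not slip or twist round. Let go of it at the end, and leave the breakfast things round it where they are.

Things in the scene. Friction and masses are not known exactly. Their poses are not given: they have to be found in the camera images.
- mat: Round cork mat, 170 mm across and 8 mm thick, fixed to the table. Origin: centre of its underside, on the table top.
- timer: White round kitchen timer, loose on the mat: casing 100 mm across, 42 mm high, 0.25 kg, rubber feet 36 mm from its axis. Origin: centre of its underside (8 mm above the table), z up. Unpressed it slips round on the mat under only 0.05 to 0.1 N m; with about 15 N pressed down through the dial it holds against the dial's torque. Pressing over 25 N overloads it.
- timer_rim (a point): Fifteen-minute top mark, a double bar at the edge of the timer's top face, 46 mm from the axis on the timer's own +x side, 42 mm above the underside. The other black marks follow counter-clockwise from it (seen from above), 8 degrees a minute; 10, 5 and 0 are long.
- ten_mark (a point): Ten-minute mark: the first long mark counter-clockwise of the double bar, 40 degrees from it, 46 mm from the axis on the timer's top face. Five lies 80 and zero 120 degrees from the double bar.
- dial_grip (a point): Point of the casing's frame on the dial's axis, in the middle of the grip bar (13 mm below its top) when the dial is down on its seat, 72 mm above the timer's underside. The dial is an upright grey bar 50 long, 14 wide, 31 mm high on a round stem 14 mm across; pinch it across its width from above. It points to the setting with the end that has a black line on top and a small black nose.
- dial_seat (a point): On the axis, 85 mm above the timer's underside: the top of the bar when the dial is just seated. The dial floats: it starts 0 to 8 mm above that, held by 1 to 2 N of friction; how high is not measured. Pushed further down, the seat gives as a stiff spring (8 N per mm, 4 mm deep). Feel for it by pushing the gripped bar down. The dial need not be pulled up again.
- timer_dial (a joint): Dial angle in rad: 0 at the zero mark, growing clockwise seen from above, 0.1396 a minute. Ten minutes = 1.396, fifteen (top mark) = 2.094, hard end stop = 2.304 (turning on against it twists the timer round). The pointer lies 2.094 minus this value counter-clockwise of the timer's +x. Starts between 0.77 and 1.19, takes 0.17 to 0.23 N m to turn, stays where it is left.
- salt_shaker: Glass shaker with a grey cap, 44 mm across and 90 mm high, behind the timer to the left; a bystander. Origin: centre of its underside.
- jam_1: Small portion tub, 37 x 50 x 16 mm, to the left of the timer; a bystander. Origin: centre of its underside.
- jam_2: Small portion tub, 37 x 50 x 16 mm, to the right of the timer; a bystander. Origin: centre of its underside.
Things that resemble listed ones, but are neither listed nor needed, are in the scene too. Leave any green or red look-alike of the timer alone.

How it is judged:
By the outcome, as a careful person would: the job done as asked, in the order asked, and still so for the second after the job is handed in, with the robot touching nothing.
It also fails if it takes over 64 s, if anything falls off the work surface, if the arm or the gripper's body presses on something with over 40 N, if the wrist force passes 120 N, or if a joint passes its speed limit or range.

## Working session

There is one attempt and no reset: what is moved stays moved. The work goes in short steps, Python scripts to look and compute and a tool call to move; the robot and the scene stay as the last step left them, time stands still between calls to the robot, and variables do not carry over. Pictures are saved under pics/ and viewed, about 8 in all and at most 12, crops included, and the job is handed in when it is done.

Besides the shell and the picture viewer there is one more tool, called after "Call:" as name([rows], argument=value, ...), one row to a line, values as JSON. arm_command: Moves the arm, as the interface text tells. Its arguments: {"type":"object","properties":{"targets":{"type":"array"}},"required":["targets"]}

```bash
mkdir -p pics; cat > h.py <<'E'
import numpy as np, cv2
from rig import bot, viewer, ticket
def snap(n,f):
    c=viewer.capture(n); cv2.imwrite('pics/'+f,c['frame'][:,:,::-1]); return c
def proj(c,p):
    q=c['view']@np.append(p,1); return np.array([c['fx']*q[0]/q[2]+c['cx'],c['fy']*q[1]/q[2]+c['cy']])
def plane(c,uv,z):
    V=c['view'];R=V[:3,:3];o=-R.T@V[:3,3]
    d=R.T@np.array([(uv[0]-c['cx'])/c['fx'],(uv[1]-c['cy'])/c['fy'],1]); return o+d*(z-o[2])/d[2]
E
python3 - <<'E'
from h import *
import pickle
C={n:snap(n,n+'0.png') for n in('scene','side','wrist')}
pickle.dump(C,open('c0.pkl','wb'))
cv2.imwrite('pics/both0.png',np.vstack([C['scene']['frame'],C['side']['frame']])[:,:,::-1][:, :] if 0 else cv2.resize(np.hstack([C['scene']['frame'],C['side']['frame']])[:,:,::-1],(800,300)))
s=bot.read_state();print(s)
E
```

```text
{'time_s': 0.15, 'joint_positions': array([-7.64037295e+01,  3.02669587e+01,  8.21422432e+01,  1.98764142e-03,
        6.76900082e+01, -1.02263687e+01]), 'qvel': array([-0.03145156, -0.20199966, -0.25147002,  0.03102519,  0.03423703,
        0.08843896]), 'tau': array([-3.72348484e-05, -4.40430021e+01, -1.76842207e+01,  6.32377225e-02,
        5.52144216e-02, -1.01503667e-04]), 'position': array([ 0.25237262, -0.57126636,  0.29147879]), 'tcp_rot': array([[ 4.03894399e-01, -9.14805538e-01, -3.75854046e-04],
       [-9.14804039e-01, -4.03894432e-01,  1.69056164e-03],
       [-1.69834050e-03, -3.38975577e-04, -9.99998500e-01]]), 'force': array([ 0.22054818, -0.14128176,  0.54186597]), 'moment': array([-0.01036715, -0.00552151,  0.04735763]), 'opening': 0.9981015548416159}
```

View pics/scene0.png

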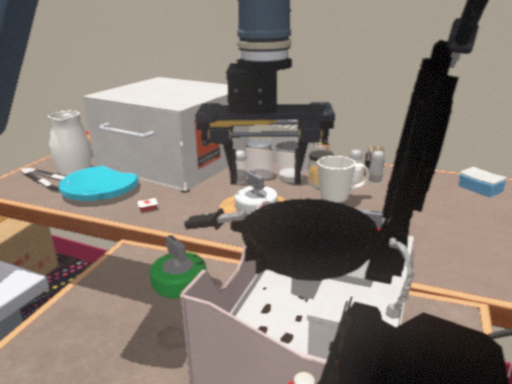

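View pics/side0.png

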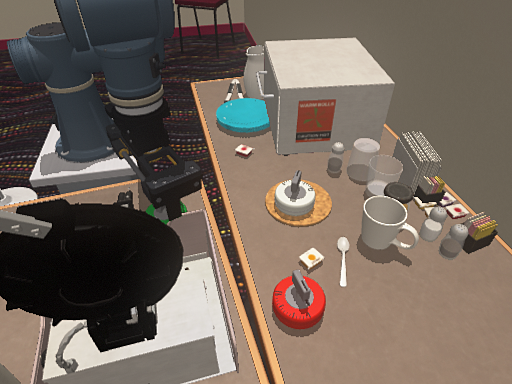

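The white timer sits on the cork mat at side (296,197) and scene (257,197). The look-alikes are a red one at side (299,300) and a green one at scene (178,272). Only the white one on cork fits the description. Next I'll locate it and confirm in a crop.

```bash
python3 - <<'E'
from h import *
import pickle
C=pickle.load(open('c0.pkl','rb'))
c=C['side']
for n,uv,z in [('mat',(298,203),.008),('timertop',(295,192),.05),('jam1',(244,151),.01),('jam2',(312,259),.01),('salt',(336,172),0),('oven corner',(286,152),0),('red',(299,305),.02),('mug',(380,240),0),('glass',(382,190),0)]:
    print(n,plane(c,uv,z).round(3))
im=c['frame'][140:235,245:350,::-1]
a=cv2.resize(im,None,fx=6,fy=6,interpolation=cv2.INTER_CUBIC);cv2.imwrite('pics/crop0.png',a)
E
```

```text
mat [ 0.554 -0.408  0.008]
timertop [ 0.543 -0.411  0.05 ]
jam1 [ 0.459 -0.16   0.01 ]
jam2 [ 0.533 -0.586  0.01 ]
salt [ 0.698 -0.3    0.   ]
oven corner [ 0.585 -0.178  0.   ]
red [ 0.472 -0.692  0.02 ]
mug [ 0.707 -0.558  0.   ]
glass [ 0.79  -0.398  0.   ]
```

View pics/crop0.png

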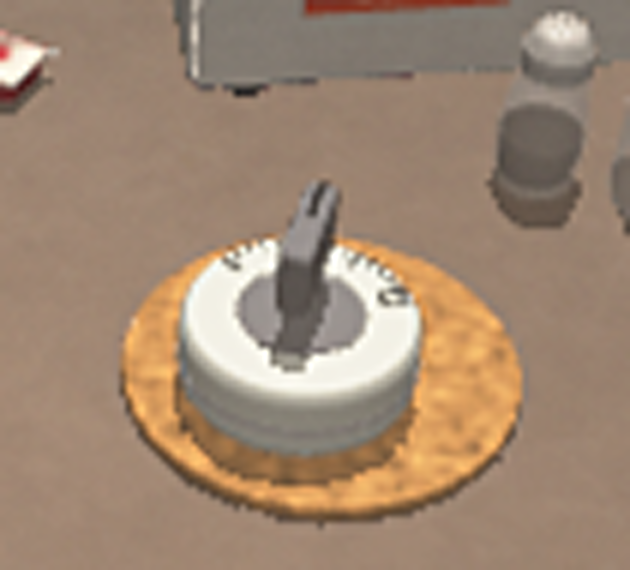

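Confirmed: white timer on cork, centre about (0.543,-0.411). The marks lie on the far side from the side camera. Next: the wrist camera geometry, and a move above the timer for a closer look.

```bash
python3 - <<'E'
from h import *
import pickle
C=pickle.load(open('c0.pkl','rb'));c=C['wrist'];s=bot.read_state();R=s['tcp_rot']
V=c['view'];o=-V[:3,:3].T@V[:3,3]
print('cam in tool',(R.T@(o-s['position'])).round(3),'cam axes in tool\n',(R.T@V[:3,:3].T).round(2),c['fx'])
for z in(.05,):print('center sees (tool)',(R.T@(plane(c,(256,192),z)-s['position'])).round(3))
t=np.array([.543,-.411,s['position'][2]]);print('to timer',(R.T@(t-s['position'])).round(3))
E
```

```text
cam in tool [ 0.001 -0.085 -0.091] cam axes in tool
 [[ 1.   -0.    0.  ]
 [ 0.    0.95  0.31]
 [-0.   -0.31  0.95]] 265.6028565121939
center sees (tool) [0.003 0.02  0.241]
to timer [-0.029 -0.331  0.   ]
```

Call:
arm_command([
  {"rot": [0, 0, 0], "offset": [-0.4, -4.1, 0], "gripper": 0},
  {"rot": [0, 0, 0], "offset": [-0.7, -8.3, 0], "gripper": 0},
  {"rot": [0, 0, 0], "offset": [-1.1, -12.4, 0], "gripper": 0},
  {"rot": [0, 0, 0], "offset": [-1.5, -16.6, 0], "gripper": 0},
  {"rot": [0, 0, 0], "offset": [-1.8, -20.8, 0], "gripper": 0},
  {"rot": [0, 0, 0], "offset": [-2.2, -25, 0], "gripper": 0},
  {"rot": [0, 0, 0], "offset": [-2.6, -29, 0], "gripper": 0},
  {"rot": [0, 0, 0], "offset": [-2.9, -33.1, 0], "gripper": 0},
])

```text
time_s: 0.95
position: [0.5447, -0.4102, 0.2918]
tcp_rot: [[0.404, -0.915, -0.001], [-0.915, -0.404, 0.001], [-0.001, 0.0, -1.0]]
force: [-0.1, -0.8, -0.3]
opening: 1.0
```

Call:
arm_command([
  {"rot": [0, 0, 0], "offset": [0, 0, 0], "gripper": 0},
  {"rot": [0, 0, 0], "offset": [0, 0, 0], "gripper": 0},
  {"rot": [0, 0, 0], "offset": [0, 0, 0], "gripper": 0},
])

```text
time_s: 1.25
position: [0.5427, -0.4118, 0.2918]
tcp_rot: [[0.403, -0.915, -0.001], [-0.915, -0.403, 0.0], [-0.001, 0.001, -1.0]]
force: [-0.4, 0.7, -0.2]
opening: 1.003
```

```bash
python3 - <<'E'
from h import *
import pickle
c=snap('wrist','w1.png');s=bot.read_state()
pickle.dump((c,s),open('c1.pkl','wb'))
print(s['position'],s['joint_positions'],s['force'],s['moment'],s['tcp_rot'].round(3))
p=proj(c,[.543,-.411,.05]).astype(int);print(p)
im=c['frame'][max(p[1]-75,0):p[1]+75,p[0]-100:p[0]+100,::-1];print(max(p[1]-75,0),p[0]-100,im.shape)
cv2.imwrite('pics/w1c.png',cv2.resize(im,None,fx=4,fy=4,interpolation=cv2.INTER_CUBIC))
E
```

```text
[ 0.54241137 -0.41218518  0.29199447] [-4.65996557e+01  3.47463289e+01  7.32597888e+01 -2.78358585e-02
  7.20436000e+01  1.96657415e+01] [-0.22164266 -0.95150376 -0.22843393] [-0.02351414  0.01002052  0.02842741] [[ 0.403 -0.915 -0.001]
 [-0.915 -0.403  0.   ]
 [-0.001  0.001 -1.   ]]
[253 176]
101 153 (150, 200, 3)
```

View pics/w1c.png

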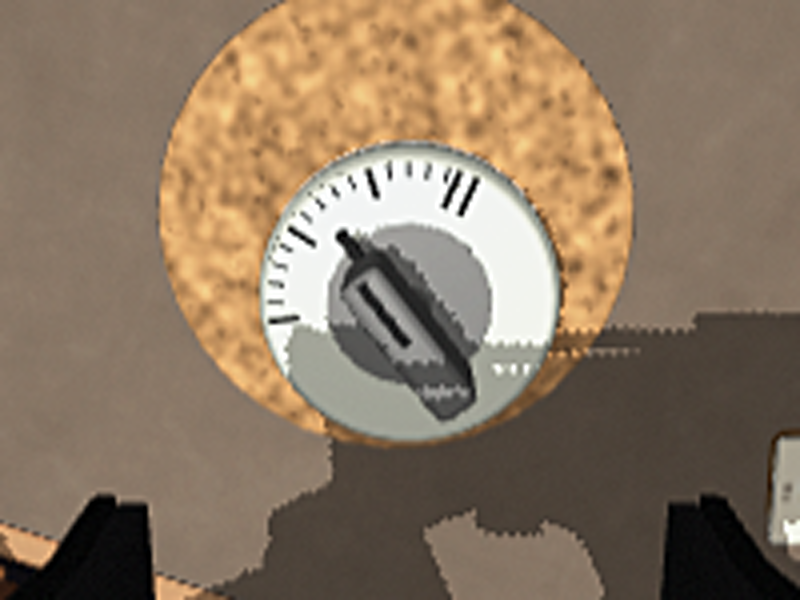

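The wrist view is clear: double bar at crop (460,193), 10 at (372,184), 5 at (302,236), 0 at (284,320). The nose points at about the 6–7 minute position, at (343,237). I'll fit the centre and yaw from these.

```bash
cat > fit.py <<'E'
from h import *
from scipy.optimize import least_squares
def fit(c,pts,angs=(0,40,80,120),z=.05):
    P=np.array([plane(c,q,z)[:2] for q in pts]);a=np.radians(angs)
    f=lambda x:(P-(x[:2]+x[3]*np.c_[np.cos(x[2]+a),np.sin(x[2]+a)])).ravel()
    r=least_squares(f,[*P.mean(0),np.arctan2(*(P[0]-P[-1])[::-1]),.042]);return r
E
python3 - <<'E'
from fit import *
import pickle
c,s=pickle.load(open('c1.pkl','rb'))
px=lambda q:(np.array(q)+.5)/4-.5+[153,101]
r=fit(c,[px(q) for q in[(460,193),(372,184),(302,236),(284,320)]]);x=r.x
print('centre',x[:2].round(4),'yaw',np.degrees(x[2]).round(1),'rad',x[3].round(4),'res mm',(r.fun*1e3).round(1))
D=[plane(c,px(q),.097)[:2] for q in[(408,347),(362,287)]];d=D[1]-D[0]
a=np.degrees(np.arctan2(d[1],d[0]));print('bar dir',a,'dial',2.094-np.radians((a-np.degrees(x[2]))%360), D)
R=s['tcp_rot'];print('offset',(R.T@(np.array([*x[:2],s['position'][2]])-s['position'])*100).round(2))
ty=np.degrees(np.arctan2(R[1,0],R[0,0]));print('tool x yaw',ty)
# disc centre check by silhouette
print(plane(c,px((411,292)),.04), np.degrees(x[2])-ty)
E
```

```text
centre [ 0.5428 -0.4127] yaw -0.4 rad 0.0405 res mm [-0.4  0.   0.4  0.2  0.3  0.1 -0.3 -0.3]
bar dir 60.09597565900422 dial 1.0388432195836337 [array([ 0.54306766, -0.41269734]), array([ 0.55374376, -0.39413406])]
offset [ 0.06 -0.01 -0.  ]
tool x yaw -66.25681790300803
[ 0.54542558 -0.41275163  0.04      ] 65.8967633195423
```

Timer centre is (0.543,-0.413) with yaw about 0°. The bar points at 60°, so the dial is at about 1.04. The jaw yaw must go to -30°, which is -36° about tool z.

Call:
arm_command([
  {"rot": [0, 0, -8], "offset": [0.06, 0, 2.5], "gripper": 0},
  {"rot": [0, 0, -16], "offset": [0.06, 0, 5], "gripper": 0},
  {"rot": [0, 0, -24], "offset": [0.06, 0, 8], "gripper": 0},
  {"rot": [0, 0, -32], "offset": [0.06, 0, 11], "gripper": 0},
  {"rot": [0, 0, -36], "offset": [0.06, 0, 13], "gripper": 0.3},
  {"rot": [0, 0, -36], "offset": [0.06, 0, 14], "gripper": 0.5},
  {"rot": [0, 0, -36], "offset": [0.06, 0, 15], "gripper": 0.6},
  {"rot": [0, 0, -36], "offset": [0.06, 0, 15.5], "gripper": 0.6},
])

```text
time_s: 2.1
position: [0.5434, -0.4127, 0.1371]
tcp_rot: [[0.863, -0.504, 0.0], [-0.504, -0.863, -0.0], [0.0, 0.0, -1.0]]
force: [-0.4, 0.3, 0.5]
opening: 0.721
```

Call:
arm_command([
  {"rot": [0, 0, 0], "offset": [0, 0, 0], "gripper": 0.65},
  {"rot": [0, 0, 0], "offset": [0, 0, 0], "gripper": 0.65},
  {"rot": [0, 0, 0], "offset": [0, 0, 0], "gripper": 0.65},
])

```text
time_s: 2.4
position: [0.5443, -0.4124, 0.1384]
tcp_rot: [[0.864, -0.503, 0.001], [-0.503, -0.864, -0.002], [0.002, 0.001, -1.0]]
force: [-0.5, -0.7, 0.2]
opening: 0.447
```

```bash
python3 - <<'E'
from h import *
import pickle
c=snap('wrist','w2.png');s=bot.read_state()
pickle.dump((c,s),open('c2.pkl','wb'))
print(s['position'],s['joint_positions'].round(1),s['force'].round(2),s['moment'].round(3),s['opening'])
im=c['frame'][140:340,136:376,::-1]
cv2.imwrite('pics/w2c.png',cv2.resize(im,None,fx=3,fy=3,interpolation=cv2.INTER_CUBIC))
E
```

```text
[ 0.54422011 -0.4123369   0.13824732] [-46.5  45.   79.6  -0.   55.3 -16.3] [ 0.17 -0.29  0.67] [-0.015 -0.038  0.04 ] 0.4101629219308055
```

View pics/w2c.png

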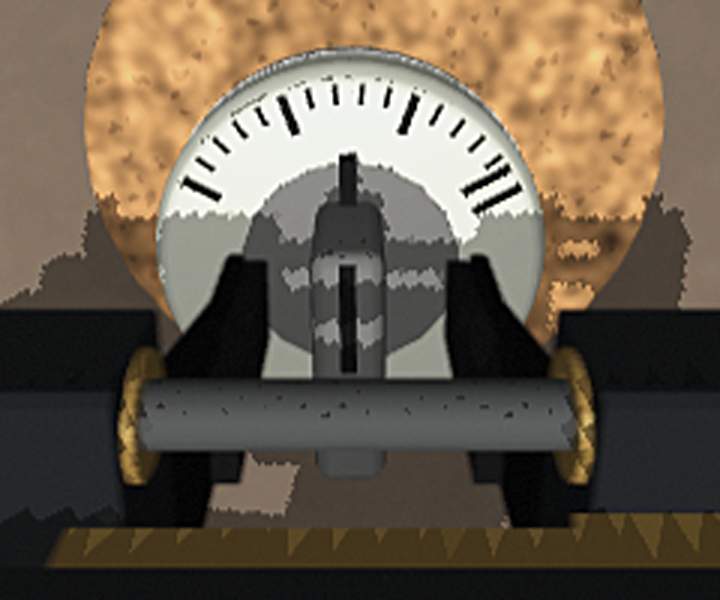

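The bar is well aligned with the jaws. It sits about 10 px (2 mm) left of the finger midpoint: bar at 347, fingers at 268/447. Refitting the centre from this closer view.

```bash
python3 - <<'E'
from fit import *
import pickle
c,s=pickle.load(open('c2.pkl','rb'))
px=lambda q:(np.array(q)+.5)/3-.5+[136,140]
r=fit(c,[px(q) for q in[(491,185),(408,115),(289,115),(201,188)]]);x=r.x
print('centre',x[:2].round(4),'yaw',np.degrees(x[2]).round(1),'rad',x[3].round(4),'res mm',(r.fun*1e3).round(1))
R=s['tcp_rot'];T=lambda p:(R.T@(np.array(p)-s['position'])*1e3).round(1)
print('centre in tool mm',T([*x[:2],.05]))
for z in(.093,.097,.101):
  print(z,[T(plane(c,px(q),z)) for q in[(347,255),(347,460),(347,265)]])
for q in[(268,258),(447,258)]: print('tips',T(plane(c,px(q),s['position'][2]-.07)))
S=pickle.load(open('c0.pkl','rb'))['side']
print('proj centre in side',proj(S,[*x[:2],.05]),proj(S,[.5428,-.4127,.05]))
E
```

```text
centre [ 0.5433 -0.4118] yaw 0.0 rad 0.0401 res mm [-0.2  0.4  0.4 -0.3  0.3 -0.1 -0.4 -0. ]
centre in tool mm [-1.3 -0.1 88.2]
0.093 [array([ -1. , -21.8,  45.2]), array([-1.2, 24. , 45.3]), array([ -1. , -19.7,  45.2])]
0.097 [array([ -0.9, -23.6,  41.2]), array([-1.1, 20.9, 41.3]), array([ -0.9, -21.6,  41.2])]
0.101 [array([ -0.9, -25.4,  37.2]), array([-1.1, 17.7, 37.3]), array([ -0.9, -23.5,  37.2])]
tips [-18.8  -9.8  70. ]
tips [20.8 -9.8 70. ]
proj centre in side [295.32858071 192.0855496 ] [295.25305063 192.36202978]
```

Relative to the fingers, the bar is at -2.0 mm in tool x and 0 in y. Shifting by that amount, then closing.

Call:
arm_command([
  {"rot": [0, 0, 0], "offset": [-0.2, 0, 0], "gripper": 0.65},
  {"rot": [0, 0, 0], "offset": [-0.2, 0, 0], "gripper": 0.8},
  {"rot": [0, 0, 0], "offset": [-0.2, 0, 0], "gripper": 0.9},
  {"rot": [0, 0, 0], "offset": [-0.2, 0, 0], "gripper": 1},
  {"rot": [0, 0, 0], "offset": [-0.2, 0, 0], "gripper": 1},
  {"rot": [0, 0, 0], "offset": [-0.2, 0, 0], "gripper": 1},
  {"rot": [0, 0, 0], "offset": [-0.2, 0, 0], "gripper": 1},
])

```text
time_s: 3.15
position: [0.5423, -0.4111, 0.1374]
tcp_rot: [[0.864, -0.503, 0.001], [-0.503, -0.864, -0.0], [0.001, -0.0, -1.0]]
force: [0.1, -0.7, 0.2]
opening: 0.157
```

Call:
arm_command([
  {"rot": [0, 0, 0], "offset": [0, 0, 0.1], "gripper": 1},
  {"rot": [0, 0, 0], "offset": [0, 0, 0.2], "gripper": 1},
  {"rot": [0, 0, 0], "offset": [0, 0, 0.2], "gripper": 1},
])

```text
time_s: 3.45
position: [0.5423, -0.4111, 0.1352]
tcp_rot: [[0.864, -0.503, 0.001], [-0.503, -0.864, -0.0], [0.001, -0.0, -1.0]]
force: [0.7, 0.0, 0.5]
opening: 0.157
```

Call:
arm_command([
  {"rot": [0, 0, 0], "offset": [0, 0, 0.1], "gripper": 1},
  {"rot": [0, 0, 0], "offset": [0, 0, 0.2], "gripper": 1},
  {"rot": [0, 0, 0], "offset": [0, 0, 0.2], "gripper": 1},
])

```text
time_s: 3.75
position: [0.5423, -0.4111, 0.1332]
tcp_rot: [[0.864, -0.503, 0.001], [-0.503, -0.864, -0.0], [0.001, -0.0, -1.0]]
force: [2.1, -0.2, 0.4]
opening: 0.158
```

Call:
arm_command([
  {"rot": [0, 0, 0], "offset": [0, 0, 0.1], "gripper": 1},
  {"rot": [0, 0, 0], "offset": [0, 0, 0.1], "gripper": 1},
])

```text
time_s: 3.95
position: [0.5422, -0.4111, 0.1322]
tcp_rot: [[0.864, -0.503, 0.0], [-0.503, -0.864, -0.0], [0.0, 0.0, -1.0]]
force: [2.1, -0.1, 1.0]
opening: 0.157
```

Call:
arm_command([
  {"rot": [0, 0, 0], "offset": [0, 0, 0.1], "gripper": 1},
  {"rot": [0, 0, 0], "offset": [0, 0, 0.1], "gripper": 1},
])

```text
time_s: 4.15
position: [0.5421, -0.4111, 0.1312]
tcp_rot: [[0.865, -0.503, 0.0], [-0.503, -0.865, -0.0], [0.0, 0.0, -1.0]]
force: [2.4, -1.2, 0.3]
opening: 0.157
```

Call:
arm_command([
  {"rot": [0, 0, 0], "offset": [0, 0, 0.1], "gripper": 1},
  {"rot": [0, 0, 0], "offset": [0, 0, 0.1], "gripper": 1},
])

```text
time_s: 4.35
position: [0.5422, -0.4112, 0.1307]
tcp_rot: [[0.864, -0.503, 0.0], [-0.503, -0.864, -0.0], [0.001, 0.0, -1.0]]
force: [0.9, 1.1, 3.0]
opening: 0.158
```

Contact with the seat is starting, at 3 N. Continuing in 0.5–1 mm steps.

Call:
arm_command([
  {"rot": [0, 0, 0], "offset": [0, 0, 0.1], "gripper": 1},
  {"rot": [0, 0, 0], "offset": [0, 0, 0.1], "gripper": 1},
])

```text
time_s: 4.55
position: [0.5423, -0.4112, 0.1302]
tcp_rot: [[0.865, -0.503, 0.0], [-0.503, -0.865, -0.001], [0.001, 0.0, -1.0]]
force: [1.7, 0.1, 6.9]
opening: 0.157
```

Call:
arm_command([
  {"rot": [0, 0, 0], "offset": [0, 0, 0.05], "gripper": 1},
  {"rot": [0, 0, 0], "offset": [0, 0, 0.05], "gripper": 1},
])

```text
time_s: 4.75
position: [0.5422, -0.4112, 0.13]
tcp_rot: [[0.865, -0.503, 0.001], [-0.503, -0.865, -0.001], [0.001, 0.0, -1.0]]
force: [0.4, 0.8, 7.5]
opening: 0.161
```

Call:
arm_command([
  {"rot": [0, 0, 0], "offset": [0, 0, 0.1], "gripper": 1},
  {"rot": [0, 0, 0], "offset": [0, 0, 0.15], "gripper": 1},
  {"rot": [0, 0, 0], "offset": [0, 0, 0.15], "gripper": 1},
])

```text
time_s: 5.05
position: [0.5423, -0.4113, 0.1294]
tcp_rot: [[0.865, -0.503, 0.001], [-0.503, -0.865, -0.001], [0.001, 0.0, -1.0]]
force: [0.1, 1.2, 11.7]
opening: 0.16
```

Call:
arm_command([
  {"rot": [0, 0, 0], "offset": [0, 0, 0.05], "gripper": 1},
  {"rot": [0, 0, 0], "offset": [0, 0, 0.05], "gripper": 1},
])

```text
time_s: 5.25
position: [0.5423, -0.4113, 0.1293]
tcp_rot: [[0.865, -0.503, 0.001], [-0.503, -0.865, -0.001], [0.001, 0.001, -1.0]]
force: [-0.9, 2.1, 14.1]
opening: 0.159
```

Call:
arm_command([
  {"rot": [0, 0, 0], "offset": [0, 0, 0.06], "gripper": 1},
  {"rot": [0, 0, 0], "offset": [0, 0, 0.06], "gripper": 1},
])

```text
time_s: 5.45
position: [0.5423, -0.4112, 0.129]
tcp_rot: [[0.865, -0.502, 0.001], [-0.502, -0.865, -0.001], [0.001, 0.001, -1.0]]
force: [-1.3, 2.7, 15.4]
opening: 0.16
```

Call:
arm_command([
  {"rot": [0, 0, 1.5], "offset": [0, 0, 0], "gripper": 1},
  {"rot": [0, 0, 3], "offset": [0, 0, 0], "gripper": 1},
  {"rot": [0, 0, 5], "offset": [0, 0, 0], "gripper": 1},
  {"rot": [0, 0, 7], "offset": [0, 0, 0], "gripper": 1},
  {"rot": [0, 0, 9], "offset": [0, 0, 0], "gripper": 1},
])

```text
time_s: 5.95
position: [0.5423, -0.4113, 0.129]
tcp_rot: [[0.775, -0.632, 0.001], [-0.632, -0.775, -0.001], [0.001, 0.001, -1.0]]
force: [-0.6, 2.2, 13.8]
opening: 0.161
```

```bash
python3 - <<'E'
from h import *
import pickle
c=snap('wrist','w3.png');s=bot.read_state()
pickle.dump((c,s),open('c3.pkl','wb'))
print(s['position'],s['force'].round(2),s['moment'].round(3),np.degrees(np.arctan2(s['tcp_rot'][1,0],s['tcp_rot'][0,0])))
im=c['frame'][140:340,136:376,::-1]
cv2.imwrite('pics/w3c.png',cv2.resize(im,None,fx=3,fy=3,interpolation=cv2.INTER_CUBIC))
E
```

```text
[ 0.54237968 -0.41126873  0.12907993] [-0.94  2.27 14.32] [0.387 0.134 0.148] -39.25586080789579
```

View pics/w3c.png

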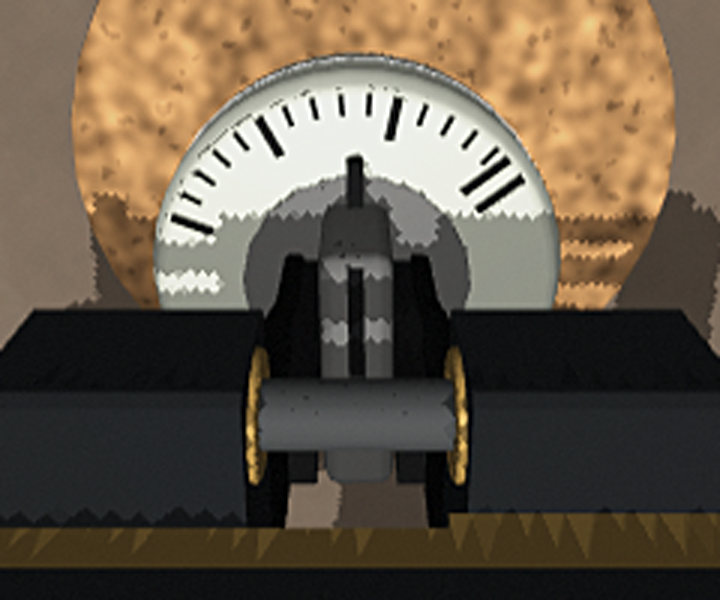

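The nose (355,165) is now at about 8.5 min, with the timer itself unmoved (marks as expected). I'll press slightly harder and continue clockwise.

Call:
arm_command([
  {"rot": [0, 0, 3], "offset": [0, 0, 0.06], "gripper": 1},
  {"rot": [0, 0, 6], "offset": [0, 0, 0.06], "gripper": 1},
  {"rot": [0, 0, 9], "offset": [0, 0, 0.06], "gripper": 1},
  {"rot": [0, 0, 12], "offset": [0, 0, 0.06], "gripper": 1},
  {"rot": [0, 0, 15], "offset": [0, 0, 0.06], "gripper": 1},
  {"rot": [0, 0, 18], "offset": [0, 0, 0.06], "gripper": 1},
])

```text
time_s: 6.6
position: [0.5425, -0.4114, 0.1288]
tcp_rot: [[0.541, -0.841, 0.001], [-0.841, -0.541, -0.002], [0.002, 0.0, -1.0]]
force: [-0.6, 2.1, 16.1]
opening: 0.157
```

Call:
arm_command([
  {"rot": [0, 0, 3], "offset": [0, 0, 0], "gripper": 1},
  {"rot": [0, 0, 6], "offset": [0, 0, 0], "gripper": 1},
  {"rot": [0, 0, 9], "offset": [0, 0, 0], "gripper": 1},
  {"rot": [0, 0, 12], "offset": [0, 0, 0], "gripper": 1},
  {"rot": [0, 0, 15], "offset": [0, 0, 0], "gripper": 1},
  {"rot": [0, 0, 18], "offset": [0, 0, 0], "gripper": 1},
])

```text
time_s: 7.2
position: [0.5425, -0.4114, 0.1289]
tcp_rot: [[0.255, -0.967, 0.001], [-0.967, -0.255, -0.002], [0.002, -0.001, -1.0]]
force: [-0.4, 2.3, 15.3]
opening: 0.158
```

Call:
arm_command([
  {"rot": [0, 0, 3], "offset": [0, 0, 0.03], "gripper": 1},
  {"rot": [0, 0, 6], "offset": [0, 0, 0.03], "gripper": 1},
  {"rot": [0, 0, 9], "offset": [0, 0, 0.03], "gripper": 1},
  {"rot": [0, 0, 12], "offset": [0, 0, 0.03], "gripper": 1},
  {"rot": [0, 0, 15], "offset": [0, 0, 0.03], "gripper": 1},
  {"rot": [0, 0, 18], "offset": [0, 0, 0.03], "gripper": 1},
  {"rot": [0, 0, 20], "offset": [0, 0, 0.03], "gripper": 1},
  {"rot": [0, 0, 20], "offset": [0, 0, 0.03], "gripper": 1},
])

```text
time_s: 8.0
position: [0.5425, -0.4116, 0.1287]
tcp_rot: [[-0.09, -0.996, 0.001], [-0.996, 0.09, -0.002], [0.002, -0.002, -1.0]]
force: [-0.3, 2.1, 17.6]
opening: 0.161
```

```bash
python3 - <<'E'
from h import *
import pickle
c=snap('wrist','w4.png');s=bot.read_state()
pickle.dump((c,s),open('c4.pkl','wb'))
print(s['position'],s['force'].round(2),s['moment'].round(3),np.degrees(np.arctan2(s['tcp_rot'][1,0],s['tcp_rot'][0,0])))
im=c['frame'][140:340,136:376,::-1]
cv2.imwrite('pics/w4c.png',cv2.resize(im,None,fx=3,fy=3,interpolation=cv2.INTER_CUBIC))
E
```

```text
[ 0.54256833 -0.41156939  0.12878457] [-0.89  2.62 17.62] [0.491 0.235 0.17 ] -95.1220980805246
```

View pics/w4c.png

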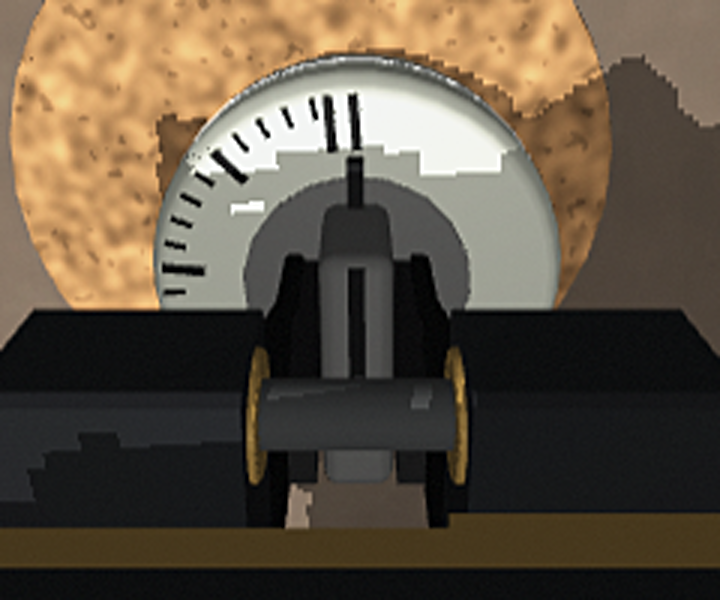

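The nose (355,175) is past the middle of the double bar (329/353, middle 341) by about 4–5°. Checking timer yaw and position from the marks.

```bash
python3 - <<'E'
from fit import *
import pickle
px=lambda q:(np.array(q)+.5)/3-.5+[136,140]
for f,m,a in[('c3.pkl',[(492,181),(394,118),(270,137),(191,224)],(0,40,80,120)),('c4.pkl',[(341,123),(229,167),(183,270)],(0,40,80))]:
    c,s=pickle.load(open(f,'rb'));r=fit(c,[px(q) for q in m],a);x=r.x
    y=np.degrees(np.arctan2(s['tcp_rot'][1,0],s['tcp_rot'][0,0]))+90
    print(f,'centre',x[:2].round(4),'yaw',np.degrees(x[2]).round(2),x[3].round(4),(r.fun*1e3).round(1),'pointer from top mark (jaws)',y-np.degrees(x[2]))
E
```

```text
c3.pkl centre [ 0.5426 -0.4117] yaw -0.85 0.0403 [-0.4  0.3  0.6 -0.1  0.2 -0.2 -0.4 -0. ] pointer from top mark (jaws) 51.59648107331098
c4.pkl centre [ 0.5424 -0.4117] yaw -1.61 0.0402 [-0.3  0.1  0.5  0.  -0.3 -0.1] pointer from top mark (jaws) -3.515092057409086
```

The timer has held in place, with yaw within 1.6° and the centre within 1 mm. The dial is 3.5–4.5° past the mark, so I'll turn 2° more for margin and then back.

Call:
arm_command([
  {"rot": [0, 0, 1], "offset": [0, 0, 0.02], "gripper": 1},
  {"rot": [0, 0, 2], "offset": [0, 0, 0.02], "gripper": 1},
  {"rot": [0, 0, 2], "offset": [0, 0, 0.02], "gripper": 1},
  {"rot": [0, 0, 2], "offset": [0, 0, 0.02], "gripper": 1},
])

```text
time_s: 8.45
position: [0.5426, -0.4116, 0.1287]
tcp_rot: [[-0.124, -0.992, 0.001], [-0.992, 0.124, -0.002], [0.002, -0.002, -1.0]]
force: [-0.9, 2.6, 18.1]
opening: 0.158
```

Call:
arm_command([
  {"rot": [0, 0, -1], "offset": [0, 0, 0], "gripper": 1},
  {"rot": [0, 0, -4], "offset": [0, 0, 0], "gripper": 1},
  {"rot": [0, 0, -7], "offset": [0, 0, 0], "gripper": 1},
  {"rot": [0, 0, -10], "offset": [0, 0, 0], "gripper": 1},
  {"rot": [0, 0, -13], "offset": [0, 0, 0], "gripper": 1},
  {"rot": [0, 0, -16], "offset": [0, 0, 0], "gripper": 1},
  {"rot": [0, 0, -19], "offset": [0, 0, 0], "gripper": 1},
  {"rot": [0, 0, -22], "offset": [0, 0, 0], "gripper": 1},
])

```text
time_s: 9.25
position: [0.5425, -0.4115, 0.1287]
tcp_rot: [[0.258, -0.966, 0.002], [-0.966, -0.258, -0.002], [0.002, -0.001, -1.0]]
force: [-1.4, 2.2, 17.1]
opening: 0.157
```

Call:
arm_command([
  {"rot": [0, 0, -3], "offset": [0, 0, 0], "gripper": 1},
  {"rot": [0, 0, -6], "offset": [0, 0, 0], "gripper": 1},
  {"rot": [0, 0, -9], "offset": [0, 0, 0], "gripper": 1},
  {"rot": [0, 0, -12], "offset": [0, 0, 0], "gripper": 1},
  {"rot": [0, 0, -15], "offset": [0, 0, 0], "gripper": 1},
  {"rot": [0, 0, -18], "offset": [0, 0, 0], "gripper": 1},
  {"rot": [0, 0, -21], "offset": [0, 0, 0], "gripper": 1},
  {"rot": [0, 0, -23], "offset": [0, 0, 0], "gripper": 1},
])

```text
time_s: 10.05
position: [0.5424, -0.4114, 0.1286]
tcp_rot: [[0.614, -0.789, 0.001], [-0.789, -0.614, -0.001], [0.002, -0.0, -1.0]]
force: [-1.5, 2.6, 16.2]
opening: 0.164
```

Call:
arm_command([
  {"rot": [0, 0, 0], "offset": [0, 0, 0], "gripper": 1},
])

```text
time_s: 10.15
position: [0.5424, -0.4114, 0.1286]
tcp_rot: [[0.614, -0.79, 0.001], [-0.79, -0.614, -0.001], [0.002, -0.0, -1.0]]
force: [-1.0, 2.3, 17.0]
opening: 0.156
```

```bash
python3 - <<'E'
from h import *
import pickle
c=snap('wrist','w5.png');s=bot.read_state()
pickle.dump((c,s),open('c5.pkl','wb'))
print(s['position'],s['force'].round(2),s['moment'].round(3),np.degrees(np.arctan2(s['tcp_rot'][1,0],s['tcp_rot'][0,0])))
im=c['frame'][140:340,136:376,::-1]
cv2.imwrite('pics/w5c.png',cv2.resize(im,None,fx=3,fy=3,interpolation=cv2.INTER_CUBIC))
E
```

```text
[ 0.54242321 -0.41138651  0.12863037] [-1.73  2.56 18.1 ] [ 0.517  0.224 -0.11 ] -52.18119079793487
```

View pics/w5c.png

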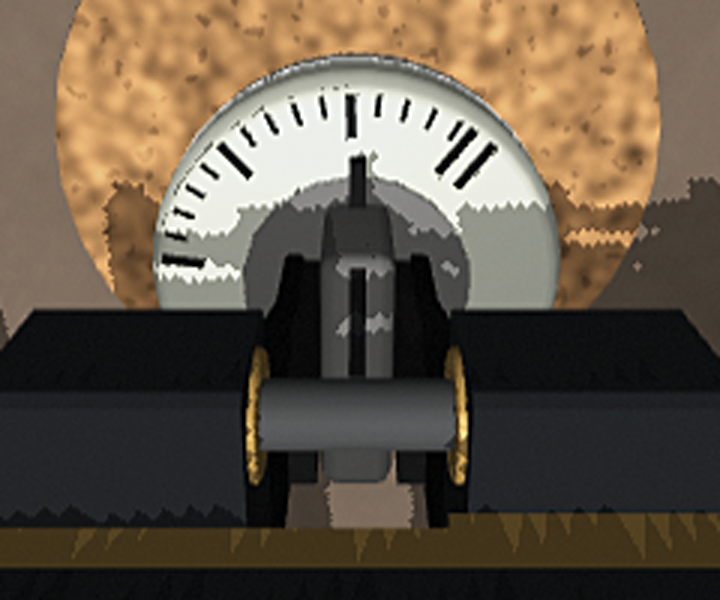

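The nose (358,175) is a hair clockwise of the ten mark (351,118), by about 2°. Quantifying.

```bash
python3 - <<'E'
from fit import *
import pickle
px=lambda q:(np.array(q)+.5)/3-.5+[136,140]
c,s=pickle.load(open('c5.pkl','rb'));r=fit(c,[px(q) for q in[(466,157),(351,117),(237,160),(184,261)]]);x=r.x
y=np.degrees(np.arctan2(s['tcp_rot'][1,0],s['tcp_rot'][0,0]))+90
print('centre',x[:2].round(4),'yaw',np.degrees(x[2]).round(2),(r.fun*1e3).round(1),'pointer from top mark (jaws)',y-np.degrees(x[2]))
L=[plane(c,px(q),z)[:2] for q,z in[((358,268),.092),((358,375),.092)]];d=L[0]-L[1];print('line dir',np.degrees(np.arctan2(d[1],d[0]))-np.degrees(x[2]))
for h in(.06,.065,.07,.075):
  n=plane(c,px((358,160)),h)[:2]-x[:2];print('nose',h,np.degrees(np.arctan2(n[1],n[0])-x[2]),np.hypot(*n))
E
```

```text
centre [ 0.5426 -0.412 ] yaw -0.98 [-0.3  0.1  0.2  0.1  0.3  0.  -0.3 -0.2] pointer from top mark (jaws) 38.7942120829623
line dir 38.8175038220669
nose 0.06 37.527788720971294 0.033690298202747736
nose 0.065 37.620258516868155 0.035278785687813834
nose 0.07 37.704759685836564 0.03686735714428303
nose 0.075 37.78227940425016 0.038456002165882186
```

About 1.5° short. I'll finish that turn, ease off the press to near zero, then open.

Call:
arm_command([
  {"rot": [0, 0, -1], "offset": [0, 0, 0], "gripper": 1},
  {"rot": [0, 0, -1.6], "offset": [0, 0, 0], "gripper": 1},
  {"rot": [0, 0, -1.6], "offset": [0, 0, 0], "gripper": 1},
  {"rot": [0, 0, -1.6], "offset": [0, 0, -0.1], "gripper": 1},
  {"rot": [0, 0, -1.6], "offset": [0, 0, -0.2], "gripper": 1},
  {"rot": [0, 0, -1.6], "offset": [0, 0, -0.25], "gripper": 1},
  {"rot": [0, 0, -1.6], "offset": [0, 0, -0.25], "gripper": 1},
])

```text
time_s: 10.9
position: [0.5424, -0.4114, 0.1296]
tcp_rot: [[0.635, -0.773, 0.001], [-0.773, -0.635, -0.001], [0.002, -0.0, -1.0]]
force: [0.6, 0.7, 10.9]
opening: 0.158
```

Call:
arm_command([
  {"rot": [0, 0, 0], "offset": [0, 0, 0], "gripper": 0.7},
  {"rot": [0, 0, 0], "offset": [0, 0, 0], "gripper": 0.6},
  {"rot": [0, 0, 0], "offset": [0, 0, 0], "gripper": 0.4},
  {"rot": [0, 0, 0], "offset": [0, 0, 0], "gripper": 0.4},
])

```text
time_s: 11.3
position: [0.5415, -0.4106, 0.1267]
tcp_rot: [[0.635, -0.772, -0.002], [-0.772, -0.635, 0.001], [-0.002, 0.0, -1.0]]
force: [0.1, 0.1, -0.9]
opening: 0.436
```

Call:
arm_command([
  {"rot": [0, 0, 0], "offset": [0, 0, -1], "gripper": 0.4},
  {"rot": [0, 0, 0], "offset": [0, 0, -3], "gripper": 0.4},
  {"rot": [0, 0, 0], "offset": [0, 0, -6], "gripper": 0},
  {"rot": [0, 0, 0], "offset": [0, 0, -10], "gripper": 0},
  {"rot": [0, 0, 0], "offset": [0, 0, -12], "gripper": 0},
  {"rot": [0, 0, 0], "offset": [0, 0, -12], "gripper": 0},
  {"rot": [0, 0, 0], "offset": [0, 0, -12], "gripper": 0},
])

```text
time_s: 12.0
position: [0.5419, -0.4109, 0.248]
tcp_rot: [[0.635, -0.772, 0.0], [-0.772, -0.635, -0.0], [0.0, 0.0, -1.0]]
force: [0.2, 0.0, -0.5]
opening: 0.956
```

```bash
python3 - <<'E'
from h import *
import pickle
c=snap('wrist','w6.png');s=bot.read_state()
pickle.dump((c,s),open('c6.pkl','wb'));snap('side','side6.png')
print(s['position'],s['force'].round(2),np.degrees(np.arctan2(s['tcp_rot'][1,0],s['tcp_rot'][0,0])))
im=c['frame'][110:260,156:356,::-1]
cv2.imwrite('pics/w6c.png',cv2.resize(im,None,fx=4,fy=4,interpolation=cv2.INTER_CUBIC))
a=cv2.imread('pics/side0.png').astype(int);b=cv2.imread('pics/side6.png').astype(int);d=np.abs(a-b).max(2)
for n,(u,v) in dict(jam1=(244,151),jam2=(312,259),salt=(336,165)).items(): print(n,d[v-14:v+14,u-14:u+14].mean(), (d[v-14:v+14,u-14:u+14]>40).mean())
E
```

```text
[ 0.54147726 -0.41044796  0.24667699] [0.27 0.05 0.33] -50.57782231188029
jam1 6.57780612244898 0.0
jam2 18.580357142857142 0.23979591836734693
salt 5.660714285714286 0.0012755102040816326
```

View pics/w6c.png

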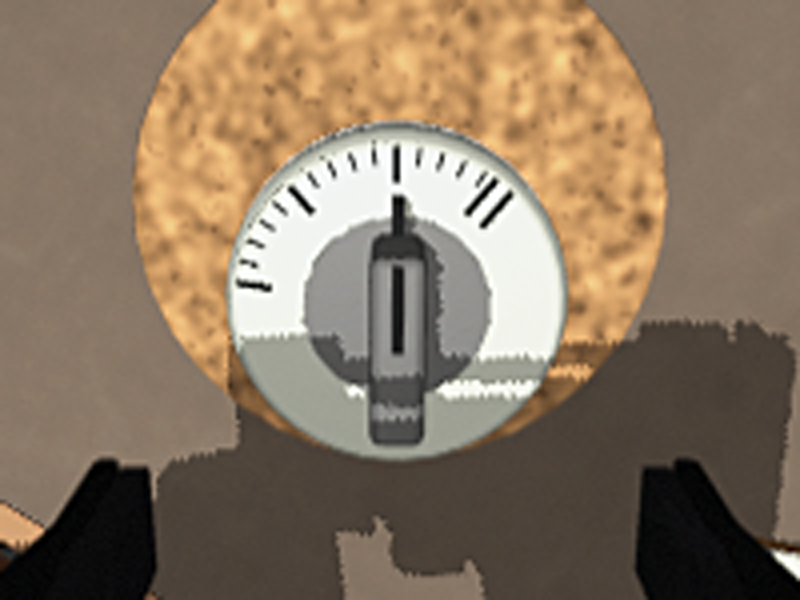

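The nose (398,215), the line (398,310) and the ten mark (397,163) are in line. The jam_2 patch of the side view changed, which is probably a shadow, so I'll look.

View pics/side6.png

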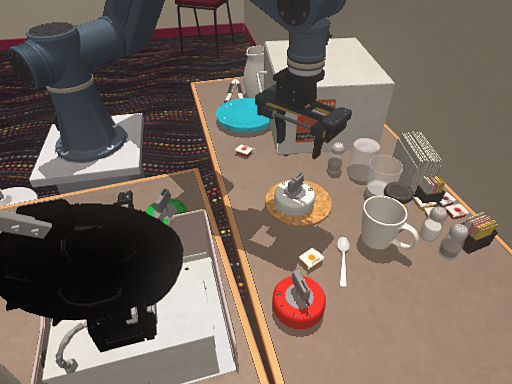

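```bash
python3 - <<'E'
from fit import *
import pickle
px=lambda q:(np.array(q)+.5)/4-.5+[156,110]
c,s=pickle.load(open('c6.pkl','rb'));r=fit(c,[px(q) for q in[(489,203),(397,163),(301,200),(255,286)]]);x=r.x
print('centre',x[:2].round(4),'yaw',np.degrees(x[2]).round(2),(r.fun*1e3).round(1))
n=plane(c,px((398.5,205)),.07)[:2]-x[:2];print('nose',np.degrees(np.arctan2(n[1],n[0])-x[2]))
d=plane(c,px((398,266)),.092)-plane(c,px((398,352)),.092);print('line',np.degrees(np.arctan2(d[1],d[0])-x[2]))
E
```

```text
centre [ 0.5422 -0.412 ] yaw -0.76 [-0.7 -0.1  0.8  0.3  0.   0.1 -0.2 -0.4]
nose 38.93056924228659
line 40.19749078781935
```

The side view shows jam_2 still at (312,259); only the gripper's shadow changed there. Everything else is in place. The dial reads 39–40° from the double bar (target 40°), and the arm is clear.

```bash
python3 -c "
from h import *
print(ticket.hand_in())"
```

```text
the job is handed in; nothing more can be done
None
```

I wound the white timer clockwise about 6° past the double bar, then turned it back to the ten-minute mark. I then let go, raised the gripper clear and handed the job in at about 12 s. The seat showed at about 3 N, and I kept the dial pressed with roughly 14–18 N while turning.

- **Turn past the mark:** the last picture, taken 2° before the end of the turn, showed the pointer 3.5–4.5° past the double bar. The rest of the turn was read from the wrist angle only.
- **Final dial angle:** the pointer is 40.2° from the double bar by the line on top and 38.9° by the nose. The target was 40°, so the two readings differ by about 1°.
- **Timer:** it moved less than about 1 mm. Its yaw read 0.0° to -1.6° along the way and -0.8° at the end, which is near the measuring noise.
- **Breakfast things:** the salt shaker and both jam tubs are where they were. The image comparison flagged a change at jam_2, but the side view shows the tub in the same place and only the gripper's shadow changed.

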